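# Fit up tube-to-plate pieces for tack welding

## Task

Set up the four weld pieces for tacking: stand each of the four cut tubes upright in the middle of its own base plate, the large pipe on the large round plate, the small pipe on the small round plate, the square tube on the square plate with its sides parallel to the plate's, and the oblong tube on the oblong plate with its long sides along the plate's long sides. Set each tube down rather than dropping it, and leave the two short crop ends where they lie.

Things in the scene. Friction and masses are not known exactly. Their poses are not given: they have to be found in the camera images.
- pipe_large: Large round pipe, 60 mm outside diameter, 4 mm wall, bare steel, 80 mm long and open at both ends, standing upright on the table at the start. Origin: centre of the underside; z points up its bore.
- pipe_small: Small round pipe, 34 mm outside diameter, 3 mm wall, bare steel, 80 mm long and open at both ends, standing upright on the table at the start. Origin: centre of the underside; z points up its bore.
- tube_square: Square tube, 50 x 50 mm outside, 4 mm wall, bare steel, 80 mm long and open at both ends, standing upright on the table at the start. Origin: centre of the underside; z points up its bore. x and y are square to its flat sides.
- tube_oblong: Oblong (rectangular) tube, 60 x 30 mm outside, 3 mm wall, bare steel, 80 mm long and open at both ends, standing upright on the table at the start. Origin: centre of the underside; z points up its bore. x runs along the 60 mm sides, y along the 30 mm sides.
- plate_round_large: Large round base plate, 100 mm diameter. Bare steel, 10 mm thick, lying loose and flat on the table, with four small dark bolt holes near the edge (drawn on: the top is flat). Origin: centre of the underside, so its top face is 10 mm above the origin.
- plate_round_small: Small round base plate, 70 mm diameter. Bare steel, 10 mm thick, lying loose and flat on the table, with four small dark bolt holes near the edge (drawn on: the top is flat). Origin: centre of the underside, so its top face is 10 mm above the origin.
- plate_square: Square base plate, 90 x 90 mm. Bare steel, 10 mm thick, lying loose and flat on the table, with four small dark bolt holes near the edge (drawn on: the top is flat). Origin: centre of the underside, so its top face is 10 mm above the origin. x and y are parallel to its edges.
- plate_oblong: Oblong base plate, 100 x 60 mm. Bare steel, 10 mm thick, lying loose and flat on the table, with four small dark bolt holes near the edge (drawn on: the top is flat). Origin: centre of the underside, so its top face is 10 mm above the origin. x runs along the 100 mm edges, y along the 60 mm edges.
- crop_round: Crop end, not to be used: a ring of the 60 mm pipe only 20 mm long, lying flat with its bore upward. Origin: centre of the underside.
- crop_square: Crop end, not to be used: a piece of the 50 x 50 mm square tube only 22 mm long, lying on its side, so 50 mm high on a footprint of 22 mm (its x) by 50 mm (its y), bore level along x. Origin: centre of the underside.
There are look-alikes about, which are no part of the job. Leave any orange or pink look-alike of the tube_oblong alone.

How it is judged:
By the outcome, as a careful person would: the job done as asked, in the order asked, and still so for the second after the job is handed in, with the robot touching nothing.
It also fails if it takes over 106 s, if anything falls off the work surface, if the arm or the gripper's body presses on something with over 40 N, if the wrist force passes 120 N, or if a joint passes its speed limit or range.

## Robot

A 6-joint arm with a two-finger parallel gripper is mounted at the origin on the work surface. World frame = base frame: x ahead of the robot, y to its left, z up, the work surface at z = 0. Lengths are in m, angles in degrees, forces in N, time in s.
With the tool pointing down it reaches from about 0.275 to 0.775 m from the base axis. Payload 14.6 kg.
Tool frame: the origin (TCP) lies on the centre line of the jaws, within the pads' length; the fingertips stand 8 mm ahead of it and the grasp point (between the pads) lies 11 mm behind it; z points along the fingers, y is the line along which they close (so a half turn about z gives the same grasp; the last joint's range is limited). The gripper opens to 85 mm and grips with 20 to 120 N. Pads are 22 mm wide; open, the fingers measure 114 mm over their backs; the gripper's body (76 mm by 85 mm) begins 54 mm behind the grasp point. The pads swing forward as they close: fully open they stand 13 mm farther back than shut.
Start: joints at [-76.965, 15.075, -2.767, 72.158, 0, 81.102], TCP at [0.196, -0.487, 0.239] pointing down, gripper open.
Joint ranges: [-151.79, 151.79], [-50.71, 97.33], [-67.44, 78.34], [-121.81, 120.89], [-77.56, 73.72], [-180, 180]. Speed limits (degrees/s): [108.29, 108.29, 147.25, 159.86, 180, 180].

## Interface

Orientations are given as a 3x3 rotation matrix whose columns are the frame's x, y, z axes.
In Python, from rig import bot gives the robot as it stands.
- The arm moves only by the tool send_rows, never from a script. Its argument "steps" is a list of rows, each a list of 3 entries, a list of its own where there are three numbers: the turn, a rotation vector about the tool's x, y, z in units of pi/2 rad (1.0 is pi/2 rad), then the shift along the tool's x, y, z in units of 0.1 m (1.0 is 0.1 m), then the opening, from 0 (shut) to 1 (fully open). In form: [[[wx, wy, wz], [dx, dy, dz], claw], ...]. A call has 1 to 5 rows; each row is the pose to reach, as a shift and turn from the pose commanded when the call began, along the tool's axes at that moment; what a row does not reach only later rows make up. A row lasts 1/12 s, in which the tool goes at most 41.7 mm and 7.16 degrees, less where a joint would pass 70% of its speed; a pose out of reach is approached as far as the arm can. A call with a number of a shift or a turn outside -1 to 1 is refused whole. A call with a gripper value outside its range is refused whole. The fingers move at their own pace and stop on an object; the grip force is fixed at half the most. Time passes only in rows, so rows that repeat a pose let the fingers close. It gives the time, the measured TCP pose, the force, the opening and the grip force at its end, in the units of the state.
- bot.sense(): the state, without advancing time (a new reading comes with each control period).
- bot.camera(name): name is "scene" or "top" or "wrist"; returns a dict with "frame" (384x512x3 uint8, red, green, blue), "camera_matrix" (3x3 intrinsics, pixels), "R" (3x3) and "t" (3): a world point X has camera coordinates R X + t. Camera axes: x right, y down, z forward; pixel columns grow to the right and rows downward; lengths in m; the calibration is good to about 2 mm. A picture is of the moment at which its call begins. There is no depth.
- bot.close_job(): hands the job in; it is judged then, once.
The state is a dict: "t": time; "joint_positions": joint angles; "dq": joint speeds; "joint_torque": joint torques, N m; "position": TCP position; "tool_rot": TCP orientation; "force": force on the tool from outside, world axes, zero at the start; "wrist_torque": the same for the moment, N m; "gripper_width": opening from 0.0 (shut) to 1.0 (fully open); "gripper_force": force on a finger pad.
Only numpy, scipy, OpenCV 4.12 (cv2) and the standard library are available. Lean on these libraries where they do the work, as an engineer would, in place of code of your own. Each camera call takes 0.05 s, during which the arm holds its last target. There are 200 camera calls.

## Working session

There is one attempt and no reset: what is moved stays moved. The work goes in short steps, Python scripts to look and compute and a tool call to move; the robot and the scene stay as the last step left them, time stands still between calls to the robot, and variables do not carry over. Pictures are saved under pics/ and viewed, at most 14 in all, crops included, and the job is handed in when it is done.

Besides the shell and the picture viewer there is one more tool, called after "Request:" as name([rows], argument=value, ...), one row to a line, values as JSON. send_rows: Moves the arm, as the interface text tells. Its arguments: {"type":"object","properties":{"steps":{"type":"array","items":{"type":"array"}}},"required":["steps"]}

```bash
mkdir -p pics; ls; python3 - <<'E'
from rig import bot
import cv2,numpy as np
s=bot.sense();print({k:np.round(v,3).tolist() for k,v in s.items()})
for n in("scene","top"):
    c=bot.camera(n);cv2.imwrite(f"pics/{n}0.png",c["frame"][:,:,::-1]);print(n,c["camera_matrix"].tolist(),np.round(c["R"],4).tolist(),np.round(c["t"],4).tolist())
E
```

```text
pics
{'t': 0.0, 'joint_positions': [-76.964, 15.099, -2.803, 72.159, 0.002, 81.102], 'dq': [0.034, -0.06, -0.067, -0.088, 0.036, -0.06], 'joint_torque': [-0.004, -63.761, 38.456, 0.014, -0.0, -0.0], 'position': [0.196, -0.487, 0.239], 'tool_rot': [[0.928, 0.374, -0.0], [0.374, -0.928, 0.001], [0.0, -0.001, -1.0]], 'force': [-0.14, 0.385, -0.065], 'wrist_torque': [-0.009, 0.016, 0.0], 'gripper_force': 0.0, 'gripper_width': 0.999}
scene [[408.32190632838973, 0.0, 259.6446406793113], [0.0, 408.32190632838973, 194.2472743465179], [0.0, 0.0, 1.0]] [[-0.6966, 0.7174, 0.0029], [0.596, 0.5809, -0.5544], [-0.3994, -0.3845, -0.8323]] [0.3208, -0.25, 1.3851]
top [[359.1286508037166, 0.0, 251.45754416583426], [0.0, 359.1286508037166, 192.30082215429465], [0.0, 0.0, 1.0]] [[-0.0279, -0.9995, -0.0114], [-0.9979, 0.0286, -0.0585], [0.0588, 0.0098, -0.9982]] [0.0077, 0.4484, 1.0104]
```

View pics/scene0.png

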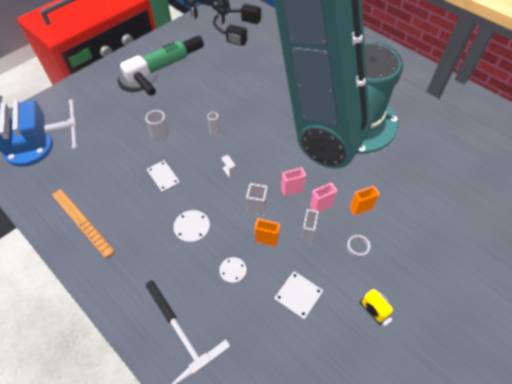

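View pics/top0.png

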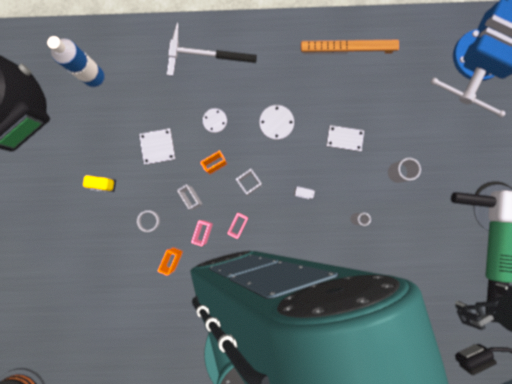

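Top view: plates are at (157,146) square, (214,120) small round, (277,122) large round and (346,138) oblong. The tubes are at (408,168) large pipe, (364,219) small pipe, (249,181) square and (189,196) grey oblong. Crop ends are at (147,220) and (305,193). Of the five oblong shapes, the grey one at (189,196) is the steel tube; orange (213,161), orange (170,262), pink (202,232) and pink (237,225) are look-alikes.

```bash
cat > h.py <<'E'
from rig import bot
import cv2,numpy as np
def ray(c,uv,z):
    K,R,t=map(np.array,(c["camera_matrix"],c["R"],c["t"])); 
    uv=np.atleast_2d(uv).astype(float); o=-R.T@t
    d=(R.T@np.linalg.inv(K)@np.c_[uv,np.ones(len(uv))].T).T
    return (o+d*((z-o[2])/d[:,2])[:,None])[:,:2]
def blobs(c,lo=140,sat=40,amin=40):
    f=c["frame"]; m=((f.min(2)>lo)&(f.max(2).astype(int)-f.min(2)<sat)).astype(np.uint8)
    cs,_=cv2.findContours(m,cv2.RETR_EXTERNAL,cv2.CHAIN_APPROX_NONE)
    return m,[k[:,0,:] for k in cs if cv2.contourArea(k)>amin]
def rect(p): # centre, long side, short side, angle of long side (deg) 
    (x,y),(w,h),a=cv2.minAreaRect((p*1000).astype(np.float32))
    if w<h: w,h,a=h,w,a+90
    return np.round([x,y,w,h,(a+90)%180-90],1)
E
python3 - <<'E'
from h import *
c=bot.camera("top")
m,bs=blobs(c,130)
for b in bs:
    u,v=b.mean(0)
    if 120<u<440 and 80<v<260:
        print(np.round([u,v]),"z.01",rect(ray(c,b,.01)),"z.08",rect(ray(c,b,.08)))
f=c["frame"][90:280,130:430,::-1]
cv2.imwrite("pics/top1.png",cv2.resize(f,(800,507),interpolation=cv2.INTER_CUBIC))
E
```

```text
[364. 219.] z.01 [ 365.1 -322.    39.6   36.8   88.4] z.08 [ 366.7 -301.1   36.9   34.3   88.4]
[147. 221.] z.01 [375.1 294.1  66.   62.6  88.4] z.08 [376.  273.   61.5  58.4  88.4]
[304. 192.] z.01 [ 443.3 -156.5   56.6   32.    74.3] z.08 [ 439.6 -146.9   52.7   29.8   74.3]
[189. 196.] z.01 [442.9 175.6  71.4  44.1  29.9] z.08 [439.2 162.6  66.5  41.1  29.9]
[248. 181.] z.01 [480.9   3.3  59.8  59.4  33.2] z.08 [474.6   2.   55.7  55.4  33.2]
[409. 168.] z.01 [ 503.8 -458.1   66.3   65.4   -3. ] z.08 [ 495.9 -427.8   61.8   60.9   -3. ]
[157. 146.] z.01 [590.5 265.1  95.9  95.4 -81.6] z.08 [576.7 245.9  89.3  88.9 -81.6]
[345. 138.] z.01 [ 598.2 -279.   104.8   65.1   79.4] z.08 [ 583.8 -261.    97.7   60.7   79.4]
[214. 120.] z.01 [661.5  96.2  72.7  70.5  88.2] z.08 [642.8  88.6  67.7  65.7  88.2]
[276. 122.] z.01 [651.6 -83.  102.5 101.1  -1.7] z.08 [633.6 -78.4  95.5  94.2  -1.7]
```

View pics/top1.png

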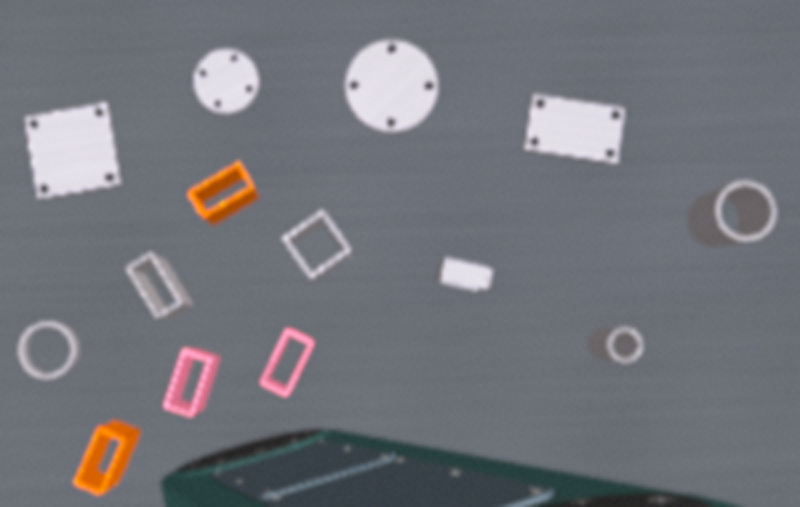

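Confirmed: only the grey oblong at crop (155,285) is steel; the orange and pink ones stay where they are. Moving over the large pipe now.

Request:
send_rows([
  [[0,0,0],[0.4,0.08,0],1],
  [[0,0,0],[0.8,0.15,0],1],
  [[0,0,0],[1,0.19,0],1],
])

```text
t: 0.4
position: [0.2986, -0.4663, 0.2391]
tool_rot: [[0.927, 0.374, 0.001], [0.374, -0.927, 0.001], [0.001, -0.0, -1.0]]
force: [0.4, -0.4, 0.4]
gripper_width: 1.002
gripper_force: 0.0
```

Request:
send_rows([
  [[0,0,0],[0.4,0.08,0],1],
  [[0,0,0],[0.8,0.15,0],1],
  [[0,0,0],[1,0.19,0],1],
])

```text
t: 0.65
position: [0.3991, -0.4462, 0.2388]
tool_rot: [[0.927, 0.375, 0.0], [0.375, -0.927, 0.001], [0.001, -0.0, -1.0]]
force: [0.7, 0.5, -0.4]
gripper_width: 0.998
gripper_force: 0.0
```

Request:
send_rows([
  [[0,0,-0.378],[0.4,0.08,0],1],
  [[0,0,-0.378],[0.8,0.15,0],1],
  [[0,0,-0.378],[1,0.2,0],1],
  [[0,0,-0.378],[1,0.2,0],1],
  [[0,0,-0.378],[1,0.2,0],1],
])

```text
t: 1.07
position: [0.4974, -0.4281, 0.2383]
tool_rot: [[0.553, 0.833, -0.001], [0.833, -0.553, 0.001], [0.0, -0.001, -1.0]]
force: [-0.6, -0.4, 0.3]
gripper_width: 1.002
gripper_force: 0.0
```

Request:
send_rows([
  [[0,0,-0.377],[0,0,0],1],
  [[0,0,-0.377],[0,0,0],1],
  [[0,0,-0.377],[0,0,0],1],
  [[0,0,-0.377],[0,0,0],1],
  [[0,0,-0.377],[0,0,0],1],
])

```text
t: 1.48
position: [0.496, -0.4287, 0.2389]
tool_rot: [[-0.005, 1.0, -0.0], [1.0, 0.005, 0.0], [0.0, -0.0, -1.0]]
force: [0.1, -0.6, 0.1]
gripper_width: 0.999
gripper_force: 0.0
```

```bash
cat >> h.py <<'E'
def st():
    s=bot.sense();r=np.array(s["tool_rot"])
    print("t %.2f"%s["t"],"pos",np.round(s["position"],4),"yaw %.2f"%np.degrees(np.arctan2(r[1,0],r[0,0])),"z",np.round(r[:,2],3),"F",np.round(s["force"],1),"w %.3f g %.1f"%(s["gripper_width"],s["gripper_force"]),"q",np.round(s["joint_positions"],0))
    return s
E
python3 - <<'E'
from h import *
s=st()
c=bot.camera("wrist");cv2.imwrite("pics/w1.png",c["frame"][:,:,::-1])
R,t=np.array(c["R"]),np.array(c["t"]);print("cam",-R.T@t,R.round(3).tolist())
m,bs=blobs(c,130,amin=200)
for b in bs: print(b.min(0),b.max(0),"z.08",rect(ray(c,b,.08)))
E
```

```text
t 1.48 pos [ 0.496  -0.4287  0.2389] yaw 90.27 z [-0.  0. -1.] F [ 0.1 -0.6  0.1] w 0.999 g 0.0 q [-48.  29.  18.  80.   0.  42.]
cam [ 0.49608838 -0.36213588  0.37408147] [[1.0, 0.005, -0.001], [0.005, -0.965, 0.263], [0.0, -0.263, -0.965]]
[454 250] [505 307] z.08 [ 717.1 -532.4   67.5   19.    63.3]
[215 139] [285 207] z.08 [ 496.5 -428.3   61.2   61.   -46.5]
[314   0] [391  68] z.08 [ 576.5 -311.5   52.1   50.5   79.5]
[62  0] [137  51] z.08 [ 378.  -307.2   60.9   31.8  -17.6]
```

View pics/w1.png

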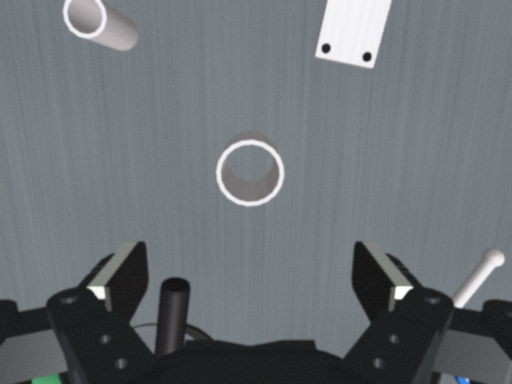

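Wrist view: the large pipe's rim is centred at (250,172) px, which puts it at (0.4965,-0.4283), within a millimetre of the top view. Descending and gripping.

Request:
send_rows([
  [[0,0,0],[0,0,0.4],1],
  [[0,0,0],[0,0,0.8],1],
  [[0,0,0],[0,0,1],1],
  [[0,0,0],[0,0,1],1],
])

```text
t: 1.87
position: [0.4944, -0.427, 0.1347]
tool_rot: [[0.004, 1.0, -0.005], [1.0, -0.004, 0.005], [0.005, -0.005, -1.0]]
force: [0.3, -1.1, -1.2]
gripper_width: 0.996
gripper_force: 0.0
```

Request:
send_rows([
  [[0,0,0],[0,0,0.3],1],
  [[0,0,0],[0,0,0.6],1],
  [[0,0,0],[0,0,0.9],1],
  [[0,0,0],[0,0,0.9],1],
])

```text
t: 2.2
position: [0.4947, -0.4273, 0.0457]
tool_rot: [[0.004, 1.0, -0.004], [1.0, -0.004, 0.004], [0.004, -0.004, -1.0]]
force: [-1.4, 1.1, -0.2]
gripper_width: 1.002
gripper_force: 0.0
```

Request:
send_rows([
  [[0,0,0],[0,0,0],0],
  [[0,0,0],[0,0,0],0],
  [[0,0,0],[0,0,0],0],
  [[0,0,0],[0,0,0],0],
  [[0,0,0],[0,0,0],0],
])

```text
t: 2.62
position: [0.497, -0.4298, 0.0524]
tool_rot: [[0.002, 1.0, 0.003], [1.0, -0.002, -0.003], [-0.003, 0.003, -1.0]]
force: [-2.3, 1.3, 5.7]
gripper_width: 0.691
gripper_force: 63.8
```

Request:
send_rows([
  [[0,0,0],[0,0,0],0],
  [[0,0,0],[0,0,0],0],
  [[0,0,0],[0,0,0],0],
])

```text
t: 2.87
position: [0.497, -0.4298, 0.0524]
tool_rot: [[0.002, 1.0, 0.003], [1.0, -0.002, -0.003], [-0.003, 0.003, -1.0]]
force: [-1.3, 1.7, 6.0]
gripper_width: 0.697
gripper_force: 63.8
```

Request:
send_rows([
  [[0,0,0],[0,0,-0.1],0],
  [[0,0,0],[0,0,-0.4],0],
  [[0,0,0],[0,0,-0.7],0],
  [[0,0,0],[0,0,-1],0],
])

```text
t: 3.2
position: [0.496, -0.4287, 0.1525]
tool_rot: [[0.002, 1.0, 0.001], [1.0, -0.002, -0.001], [-0.001, 0.001, -1.0]]
force: [1.3, -0.3, -3.9]
gripper_width: 0.69
gripper_force: 67.0
```

Request:
send_rows([
  [[0,0,0],[0.3,0.2,-0.2],0],
  [[0,0,0],[0.6,0.35,-0.4],0],
  [[0,0,0],[0.9,0.5,-0.6],0],
  [[0,0,0],[0.9,0.5,-0.6],0],
])

```text
t: 3.53
position: [0.5493, -0.3349, 0.2156]
tool_rot: [[-0.001, 1.0, 0.006], [1.0, 0.002, -0.003], [-0.003, 0.006, -1.0]]
force: [0.0, 0.0, -4.1]
gripper_width: 0.695
gripper_force: 67.0
```

Request:
send_rows([
  [[0,0,0],[0.3,0.2,0],0],
  [[0,0,0],[0.6,0.35,0],0],
  [[0,0,0],[0.9,0.5,0],0],
  [[0,0,0],[0.9,0.5,0],0],
])

```text
t: 3.87
position: [0.5984, -0.2441, 0.2113]
tool_rot: [[-0.002, 1.0, 0.002], [1.0, 0.002, 0.001], [0.001, 0.002, -1.0]]
force: [-0.2, 0.8, -4.9]
gripper_width: 0.692
gripper_force: 67.2
```

Request:
send_rows([
  [[0,0,0],[0.3,0.2,0],0],
  [[0,0,0],[0.6,0.35,0],0],
  [[0,0,0],[0.85,0.55,0],0],
  [[0,0,0],[0.85,0.55,0],0],
  [[0,0,0],[0.85,0.55,0],0],
])

```text
t: 4.28
position: [0.6523, -0.1626, 0.2107]
tool_rot: [[-0.0, 1.0, 0.001], [1.0, 0.0, -0.0], [-0.0, 0.001, -1.0]]
force: [0.3, 0.1, -4.3]
gripper_width: 0.692
gripper_force: 67.5
```

```bash
python3 - <<'E'
from h import *
s=st()
c=bot.camera("wrist");cv2.imwrite("pics/w2.png",c["frame"][:,:,::-1])
m,bs=blobs(c,130,amin=200)
for b in bs: print(b.min(0),b.max(0),"z.01",rect(ray(c,b,.01)))
E
```

```text
t 4.28 pos [ 0.6523 -0.1626  0.2107] yaw 90.01 z [ 0.001 -0.    -1.   ] F [ 0.3  0.1 -4.3] w 0.692 g 67.5 q [-21.  31.  18.  77.  -0.  69.]
[166 207] [333 339] z.01 [ 652.9 -287.7  184.8  160.5   -0. ]
[  0 130] [ 56 191] z.01 [ 431.8 -159.3   66.    53.8   79.1]
[195  23] [303 136] z.01 [652.2 -83.8 101.1 101.  -16.9]
[0 0] [82 24] z.01 [467.8 -24.6  73.5  19.4   0. ]
```

View pics/w2.png

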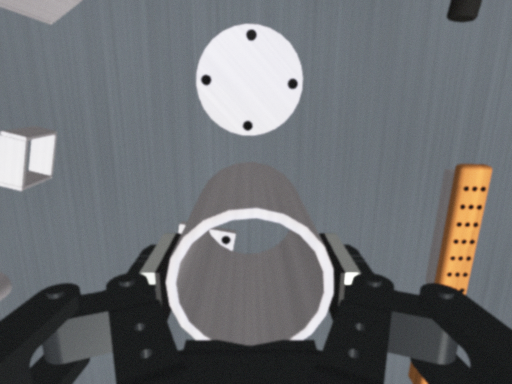

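Plate disc is centred at (249,80) px, at (0.652,-0.0835). The pipe is held well at (250,280). Shifting over the plate and down to a few mm above it.

Request:
send_rows([
  [[0,0,0],[0.3,0,0],0],
  [[0,0,0],[0.6,0,0],0],
  [[0,0,0],[0.78,0,0],0],
  [[0,0,0],[0.78,0,0.3],0],
  [[0,0,0],[0.78,0,0.6],0],
])

```text
t: 4.75
position: [0.6524, -0.0863, 0.1512]
tool_rot: [[0.002, 1.0, 0.005], [1.0, -0.002, -0.001], [-0.001, 0.005, -1.0]]
force: [-0.4, -0.2, -6.4]
gripper_width: 0.693
gripper_force: 67.6
```

Request:
send_rows([
  [[0,0,0],[0,0,0.3],0],
  [[0,0,0],[0,0,0.6],0],
  [[0,0,0],[0,0,0.78],0],
  [[0,0,0],[0,0,0.78],0],
  [[0,0,0],[0,0,0.78],0],
])

```text
t: 5.17
position: [0.6513, -0.087, 0.0719]
tool_rot: [[0.003, 1.0, -0.001], [1.0, -0.003, 0.0], [0.0, -0.001, -1.0]]
force: [1.2, -0.3, -3.8]
gripper_width: 0.691
gripper_force: 67.5
```

Request:
send_rows([
  [[0,0,0],[0,0,0],0],
  [[0,0,0],[0,0,0],0],
])

```text
t: 5.33
position: [0.6527, -0.0867, 0.0734]
tool_rot: [[0.003, 1.0, 0.003], [1.0, -0.003, -0.001], [-0.001, 0.003, -1.0]]
force: [0.0, -0.9, -5.2]
gripper_width: 0.697
gripper_force: 67.6
```

Request:
send_rows([
  [[0,0,0],[0.02,0,0.03],0],
  [[0,0,0],[0.02,0,0.06],0],
  [[0,0,0],[0.02,0,0.09],0],
  [[0,0,0],[0.02,0,0.1],0],
  [[0,0,0],[0.02,0,0.1],0],
])

```text
t: 5.75
position: [0.6519, -0.0839, 0.0624]
tool_rot: [[0.002, 1.0, 0.001], [1.0, -0.002, -0.0], [-0.0, 0.001, -1.0]]
force: [-4.0, 1.6, 10.0]
gripper_width: 0.695
gripper_force: 68.9
```

Request:
send_rows([
  [[0,0,0],[0,0,0.005],0],
  [[0,0,0],[0,0,0.01],0],
  [[0,0,0],[0,0,0.015],0],
])

```text
t: 6.0
position: [0.652, -0.0839, 0.0622]
tool_rot: [[0.002, 1.0, 0.002], [1.0, -0.002, -0.0], [-0.0, 0.002, -1.0]]
force: [-13.6, 4.4, 34.3]
gripper_width: 0.694
gripper_force: 70.9
```

Request:
send_rows([
  [[0,0,0],[0,0,-0.015],0],
  [[0,0,0],[0,0,-0.015],0],
  [[0,0,0],[0,0,-0.015],1],
  [[0,0,0],[0,0,-0.015],1],
  [[0,0,0],[0,0,-0.015],1],
])

```text
t: 6.42
position: [0.6519, -0.0841, 0.0612]
tool_rot: [[0.002, 1.0, 0.0], [1.0, -0.002, -0.0], [-0.0, 0.0, -1.0]]
force: [-0.4, -0.0, 0.1]
gripper_width: 0.997
gripper_force: 0.0
```

Request:
send_rows([
  [[0,0,0],[0,0,0],1],
  [[0,0,0],[0,0,0],1],
  [[0,0,0],[0,0,-0.3],1],
  [[0,0,0],[0,0,-0.65],1],
  [[0,0,0],[0,0,-1],1],
])

```text
t: 6.83
position: [0.6512, -0.084, 0.162]
tool_rot: [[0.002, 1.0, -0.002], [1.0, -0.002, 0.0], [0.0, -0.002, -1.0]]
force: [0.6, -0.3, 0.1]
gripper_width: 1.001
gripper_force: 0.0
```

Request:
send_rows([
  [[0,0,0],[-0.3,0,-0.3],1],
  [[0,0,0],[-0.6,0,-0.6],1],
  [[0,0,0],[-0.85,0,-0.8],1],
  [[0,0,0],[-0.85,0,-0.8],1],
  [[0,0,0],[-0.85,0,-0.8],1],
])

```text
t: 7.25
position: [0.652, -0.1704, 0.2419]
tool_rot: [[0.004, 1.0, 0.002], [1.0, -0.004, -0.001], [-0.001, 0.002, -1.0]]
force: [-0.6, 0.2, 0.0]
gripper_width: 1.001
gripper_force: 0.0
```

```bash
python3 - <<'E'
from h import *
s=st()
for n in ("wrist","top"):
    c=bot.camera(n);cv2.imwrite(f"pics/{n}3.png",c["frame"][:,:,::-1])
    m,bs=blobs(c,130,amin=100)
    for b in bs: print(n,b.min(0),b.max(0),"z.01",rect(ray(c,b,.01)),"z.09",rect(ray(c,b,.09)))
E
```

```text
t 7.25 pos [ 0.652  -0.1704  0.2419] yaw 89.78 z [ 0.002 -0.001 -1.   ] F [-0.6  0.2  0. ] w 1.001 g 0.0 q [-22.  30.  22.  82.   0.  69.]
wrist [394 285] [412 298] z.01 [ 8.377e+02 -3.343e+02  2.050e+01  1.780e+01 -3.000e-01] z.09 [ 7.973e+02 -2.840e+02  1.600e+01  1.390e+01 -3.000e-01]
wrist [ 88 285] [105 298] z.01 [ 4.666e+02 -3.324e+02  1.910e+01  1.780e+01 -3.000e-01] z.09 [ 5.071e+02 -2.826e+02  1.500e+01  1.390e+01 -3.000e-01]
wrist [  0 270] [ 27 294] z.01 [ 366.9 -318.1   49.     6.8   37.4] z.09 [ 429.2 -271.4   38.3    5.3   37.4]
wrist [173 207] [237 293] z.01 [ 599.  -280.1  102.4   62.1   79.4] z.09 [ 610.7 -241.7   80.    48.6   79.4]
wrist [ 17 119] [ 71 175] z.01 [ 430.8 -157.3   65.6   52.6   75. ] z.09 [ 479.1 -145.7   51.3   41.1   75. ]
wrist [199  21] [298 125] z.01 [ 6.519e+02 -8.400e+01  1.012e+02  1.006e+02 -2.000e-01] z.09 [ 6.52e+02 -8.83e+01  7.91e+01  7.87e+01 -2.00e-01]
wrist [12  0] [95 22] z.01 [ 4.637e+02 -2.420e+01  8.020e+01  1.940e+01 -2.000e-01] z.09 [ 5.048e+02 -4.150e+01  6.280e+01  1.520e+01 -2.000e-01]
top [498 190] [511 221] z.01 [ 390.9 -71
[... 272 characters left out ...]
  78] [463  95] z.01 [ 737.5 -580.8   95.8   14.5   59.7] z.09 [ 710.3 -536.6   88.3   13.4   59.7]
top [465  69] [505 115] z.01 [ 718.1 -703.7  125.6   96.7   59.1] z.09 [ 692.4 -650.   115.8   89.2   59.1]
top [83 55] [97 77] z.01 [831.1 459.5  57.7  44.5  49.6] z.09 [796.5 422.5  53.2  41.   49.6]
top [47 36] [75 61] z.01 [894.9 541.8  94.1  65.4  34.6] z.09 [855.4 498.3  86.8  60.3  34.6]
top [486  28] [511  43] z.01 [ 886.8 -738.9   80.9   14.8   60.3] z.09 [ 847.9 -682.4   74.6   13.7   60.3]
top [166  23] [215  74] z.01 [855.4 188.5 145.4 138.   50.6] z.09 [819.  172.6 134.1 127.2  50.6]
top [0 0] [322  17] z.01 [1000.4  250.2  956.2   52.2   88. ] z.09 [952.6 229.5 881.6  48.1  88. ]
```

View pics/wrist3.png

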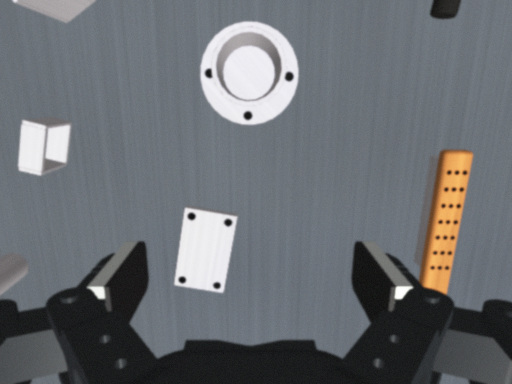

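Wrist view: the large pipe stands on its plate at (249,72) px with an even margin, and the oblong plate is at (206,250). Measuring how well it is centred, from the bore's edge.

```bash
python3 - <<'E'
from h import *
from scipy.optimize import least_squares
c=bot.camera("wrist");f=c["frame"];g=f.min(2)
print(g[10:130:4,249].tolist()); print(g[60,195:305:4].tolist())
m=((g<215)).astype(np.uint8)
cs,_=cv2.findContours(m[20:128,195:305],cv2.RETR_LIST,cv2.CHAIN_APPROX_NONE)
for k in cs:
    k=k[:,0,:]+[195,20]; a=cv2.contourArea(k)
    if a>150:
        r=ray(c,k,.09)
        print(a,k.min(0),k.max(0),r.min(0).round(4),r.max(0).round(4))
        up=k[k[:,1]<60]; r=ray(c,up,.09)
        s=least_squares(lambda p:np.hypot(*(r-p).T)-.026,[.652,-.084]);print("bore fit",s.x.round(4),np.sqrt(s.cost*2/len(r)).round(4))
E
```

```text
[106, 107, 112, 113, 237, 230, 211, 161, 165, 161, 236, 237, 236, 237, 236, 235, 237, 235, 237, 238, 237, 236, 234, 170, 236, 235, 70, 27, 152, 200]
[107, 111, 160, 236, 234, 234, 162, 147, 159, 235, 237, 236, 238, 238, 236, 238, 236, 236, 236, 202, 107, 101, 226, 229, 236, 235, 118, 108]
2144.5 [224  47] [275 102] [ 0.6312 -0.107 ] [ 0.6718 -0.0656]
bore fit [ 0.6518 -0.0927] 0.0007
3615.0 [217  34] [283 104] [ 0.6257 -0.1086] [ 0.678  -0.0563]
bore fit [ 0.6519 -0.0824] 0.0002
7870.5 [201  23] [299 126] [ 0.6129 -0.1262] [ 0.691  -0.0485]
bore fit [ 0.6521 -0.0726] 0.0048
11663.0 [195  20] [304 127] [ 0.6065 -0.1271] [ 0.6963 -0.0463]
bore fit [ 0.6515 -0.0628] 0.0129
```

Request:
send_rows([
  [[0,0,0],[-0.15,-0.35,0],1],
  [[0,0,0],[-0.3,-0.7,0],1],
  [[0,0,0],[-0.44,-0.95,0],1],
  [[0,0,0],[-0.44,-0.95,0],1],
])

```text
t: 7.73
position: [0.5527, -0.2132, 0.2411]
tool_rot: [[0.003, 1.0, -0.002], [1.0, -0.003, 0.0], [0.0, -0.002, -1.0]]
force: [0.1, 0.6, 0.3]
gripper_width: 1.001
gripper_force: 0.0
```

Request:
send_rows([
  [[0,0,0],[-0.15,-0.35,0],1],
  [[0,0,0],[-0.3,-0.7,0],1],
  [[0,0,0],[-0.44,-0.95,0],1],
  [[0,0,0],[-0.44,-0.95,0],1],
])

```text
t: 8.07
position: [0.4582, -0.257, 0.241]
tool_rot: [[0.003, 1.0, -0.002], [1.0, -0.003, 0.0], [0.0, -0.002, -1.0]]
force: [0.3, -0.5, -0.1]
gripper_width: 1.0
gripper_force: 0.0
```

Request:
send_rows([
  [[0,0,0],[-0.15,-0.35,0],1],
  [[0,0,0],[-0.3,-0.7,0],1],
  [[0,0,0],[-0.44,-0.95,0],1],
  [[0,0,0],[-0.44,-0.95,0],1],
  [[0,0,0],[-0.44,-0.95,0],1],
])

```text
t: 8.48
position: [0.3661, -0.3002, 0.241]
tool_rot: [[0.003, 1.0, -0.0], [1.0, -0.003, 0.001], [0.001, -0.0, -1.0]]
force: [0.4, 0.3, 0.0]
gripper_width: 0.999
gripper_force: 0.0
```

```bash
python3 - <<'E'
from h import *
s=st()
c=bot.camera("wrist");cv2.imwrite("pics/w4.png",c["frame"][:,:,::-1])
m,bs=blobs(c,130,amin=200)
for b in bs: print(b.min(0),b.max(0),"z.08",rect(ray(c,b,.08)),"z.01",rect(ray(c,b,.01)))
E
```

```text
t 8.48 pos [ 0.3661 -0.3002  0.241 ] yaw 89.81 z [-0.     0.001 -1.   ] F [0.4 0.3 0. ] w 0.999 g 0.0 q [-49.  10.  -9.  71.   0.  41.]
[230 155] [269 194] z.08 [ 366.2 -301.6   35.5   34.7   89.8] z.01 [ 366.1 -317.6   43.8   42.8   89.8]
[426  86] [511 189] z.08 [ 554.7 -271.4   83.    50.5   79.2] z.01 [ 599.1 -280.3  102.6   62.5   79.2]
[310   0] [352  39] z.08 [ 430.2 -174.3   31.3   27.4   76.4] z.01 [ 445.2 -160.3   38.7   33.9   76.4]
```

Request:
send_rows([
  [[0,0,0],[-0.01,0,0.4],1],
  [[0,0,0],[-0.01,0,0.8],1],
  [[0,0,0],[-0.01,0,1],1],
  [[0,0,0],[-0.01,0,1],1],
])

```text
t: 8.87
position: [0.3659, -0.2989, 0.1374]
tool_rot: [[0.0, 1.0, -0.004], [1.0, -0.0, 0.005], [0.005, -0.004, -1.0]]
force: [0.1, 0.1, -0.4]
gripper_width: 0.999
gripper_force: 0.0
```

Request:
send_rows([
  [[0,0,0],[0,0,0.3],1],
  [[0,0,0],[0,0,0.6],1],
  [[0,0,0],[0,0,0.9],1],
  [[0,0,0],[0,0,0.9],1],
  [[0,0,0],[0,0,0.9],1],
])

```text
t: 9.28
position: [0.3669, -0.301, 0.0518]
tool_rot: [[0.001, 1.0, -0.001], [1.0, -0.001, 0.001], [0.001, -0.001, -1.0]]
force: [-0.3, -0.3, 0.4]
gripper_width: 1.0
gripper_force: 0.0
```

Request:
send_rows([
  [[0,0,0],[0,0,0],0],
  [[0,0,0],[0,0,0],0],
  [[0,0,0],[0,0,0],0],
  [[0,0,0],[0,0,0],0],
  [[0,0,0],[0,0,0],0],
])

```text
t: 9.7
position: [0.3668, -0.3021, 0.0524]
tool_rot: [[0.002, 1.0, 0.001], [1.0, -0.002, -0.002], [-0.002, 0.001, -1.0]]
force: [-0.8, 2.4, 12.4]
gripper_width: 0.389
gripper_force: 58.3
```

Request:
send_rows([
  [[0,0,0],[0,0,0],0],
  [[0,0,0],[0,0,0],0],
  [[0,0,0],[0,0,0],0],
  [[0,0,0],[0,0,0],0],
  [[0,0,0],[0,0,0],0],
])

```text
t: 10.12
position: [0.3668, -0.302, 0.0524]
tool_rot: [[0.002, 1.0, 0.001], [1.0, -0.002, -0.001], [-0.001, 0.001, -1.0]]
force: [-1.7, 2.0, 12.4]
gripper_width: 0.386
gripper_force: 58.3
```

Request:
send_rows([
  [[0,0,0],[0,0,-0.1],0],
  [[0,0,0],[0,0,-0.4],0],
  [[0,0,0],[0,0,-0.7],0],
  [[0,0,0],[0,0,-1],0],
])

```text
t: 10.45
position: [0.3659, -0.3011, 0.1528]
tool_rot: [[0.002, 1.0, -0.0], [1.0, -0.002, 0.0], [0.0, -0.0, -1.0]]
force: [0.5, -0.3, -2.7]
gripper_width: 0.384
gripper_force: 60.1
```

Request:
send_rows([
  [[0,0,0],[0.2,0.2,-0.2],0],
  [[0,0,0],[0.4,0.4,-0.4],0],
  [[0,0,0],[0.65,0.6,-0.6],0],
  [[0,0,0],[0.9,0.8,-0.6],0],
  [[0,0,0],[0.9,0.8,-0.6],0],
])

```text
t: 10.87
position: [0.4491, -0.2086, 0.2127]
tool_rot: [[-0.001, 1.0, 0.003], [1.0, 0.001, -0.0], [-0.0, 0.003, -1.0]]
force: [-0.1, -0.3, -2.7]
gripper_width: 0.387
gripper_force: 60.3
```

Request:
send_rows([
  [[0,0,0],[0.25,0.22,0],0],
  [[0,0,0],[0.5,0.45,0],0],
  [[0,0,0],[0.75,0.68,0],0],
  [[0,0,0],[1,0.9,0],0],
  [[0,0,0],[1,0.9,0],0],
])

```text
t: 11.28
position: [0.5392, -0.1085, 0.2111]
tool_rot: [[-0.001, 1.0, 0.001], [1.0, 0.001, 0.001], [0.001, 0.001, -1.0]]
force: [0.5, -0.4, -2.0]
gripper_width: 0.387
gripper_force: 60.6
```

Request:
send_rows([
  [[0,0,0],[0.25,0.22,0],0],
  [[0,0,0],[0.5,0.45,0],0],
  [[0,0,0],[0.75,0.68,0],0],
  [[0,0,0],[1,0.9,0],0],
  [[0,0,0],[1,0.9,0],0],
])

```text
t: 11.7
position: [0.6293, -0.0086, 0.2106]
tool_rot: [[-0.001, 1.0, 0.0], [1.0, 0.001, 0.001], [0.001, 0.0, -1.0]]
force: [0.7, 0.9, -2.4]
gripper_width: 0.39
gripper_force: 60.9
```

Request:
send_rows([
  [[0,0,0],[0.15,0.17,0],0],
  [[0,0,0],[0.29,0.35,0],0],
  [[0,0,0],[0.29,0.35,0],0],
  [[0,0,0],[0.29,0.35,0],0],
])

```text
t: 12.03
position: [0.662, 0.017, 0.2108]
tool_rot: [[0.001, 1.0, -0.001], [1.0, -0.001, -0.0], [-0.0, -0.001, -1.0]]
force: [-0.7, -0.8, -2.2]
gripper_width: 0.384
gripper_force: 61.0
```

```bash
python3 - <<'E'
from h import *
s=st()
c=bot.camera("wrist");cv2.imwrite("pics/w5.png",c["frame"][:,:,::-1])
m,bs=blobs(c,130,amin=200)
for b in bs: print(b.min(0),b.max(0),"z.01",rect(ray(c,b,.01)),"held rim",rect(ray(c,b,s["position"][2]+.0276)))
E
```

```text
t 12.03 pos [0.662  0.017  0.2108] yaw 89.93 z [-0.001 -0.    -1.   ] F [-0.7 -0.8 -2.2] w 0.384 g 61.0 q [-6. 30. 16. 76. -0. 85.]
[203 245] [296 332] z.01 [ 661.8 -124.6  108.6  102.9  -88. ] held rim [662.3  16.9  34.7  32.9 -88. ]
[  0 159] [102 240] z.01 [447.2  -8.3 113.3  68.2  32.2] held rim [593.6  54.2  36.3  21.8  32.2]
[212  41] [289 120] z.01 [ 6.63e+02  9.59e+01  7.23e+01  7.07e+01 -1.00e-01] held rim [ 6.627e+02  8.750e+01  2.310e+01  2.260e+01 -1.000e-01]
[454   0] [496  91] z.01 [867.4 126.6  78.7  15.4  81.2] held rim [728.1  97.4  25.2   4.9  81.2]
[0 0] [39 29] z.01 [452.1 160.7  45.6  18.6  30.2] held rim [595.2 108.3  14.6   5.9  30.2]
```

View pics/w5.png

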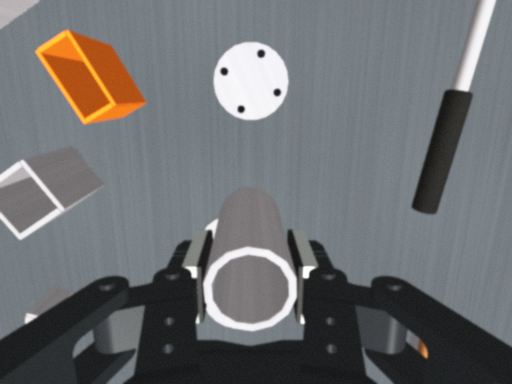

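Small plate is at (251,81) px and the held pipe's rim at (250,288). Same-camera difference is 79 mm in y and 0.7 mm in x.

Request:
send_rows([
  [[0,0,0],[0.3,0,0],0],
  [[0,0,0],[0.6,0.01,0],0],
  [[0,0,0],[0.79,0.01,0],0],
  [[0,0,0],[0.79,0.01,0.3],0],
  [[0,0,0],[0.79,0.01,0.6],0],
])

```text
t: 12.5
position: [0.6634, 0.0962, 0.1523]
tool_rot: [[0.001, 1.0, 0.004], [1.0, -0.001, 0.0], [0.0, 0.004, -1.0]]
force: [0.9, -0.2, -2.3]
gripper_width: 0.388
gripper_force: 61.1
```

Request:
send_rows([
  [[0,0,0],[0,0,0.3],0],
  [[0,0,0],[0,0,0.6],0],
  [[0,0,0],[0,0,0.78],0],
  [[0,0,0],[0,0,0.78],0],
  [[0,0,0],[0,0,0.78],0],
])

```text
t: 12.92
position: [0.6624, 0.0951, 0.0735]
tool_rot: [[0.003, 1.0, -0.001], [1.0, -0.003, -0.0], [-0.0, -0.001, -1.0]]
force: [-0.5, 0.8, -1.7]
gripper_width: 0.387
gripper_force: 61.0
```

Request:
send_rows([
  [[0,0,0],[0,0,0],0],
  [[0,0,0],[0,0,0],0],
  [[0,0,0],[0,0,0],0],
])

```text
t: 13.17
position: [0.6638, 0.0958, 0.0748]
tool_rot: [[0.002, 1.0, 0.002], [1.0, -0.002, 0.0], [0.0, 0.002, -1.0]]
force: [-0.3, 0.4, -2.0]
gripper_width: 0.386
gripper_force: 61.0
```

Request:
send_rows([
  [[0,0,0],[0,-0.01,0.04],0],
  [[0,0,0],[0,-0.01,0.07],0],
  [[0,0,0],[0,-0.01,0.1],0],
  [[0,0,0],[0,-0.01,0.12],0],
  [[0,0,0],[0,-0.01,0.125],0],
])

```text
t: 13.58
position: [0.6623, 0.096, 0.0624]
tool_rot: [[0.002, 1.0, 0.001], [1.0, -0.002, -0.0], [-0.0, 0.001, -1.0]]
force: [-9.9, -0.3, 26.6]
gripper_width: 0.389
gripper_force: 63.7
```

Request:
send_rows([
  [[0,0,0],[0,0,0],0],
  [[0,0,0],[0,0,0],0],
])

```text
t: 13.75
position: [0.6622, 0.096, 0.0624]
tool_rot: [[0.002, 1.0, 0.001], [1.0, -0.002, -0.0], [-0.0, 0.001, -1.0]]
force: [-8.3, -0.1, 20.9]
gripper_width: 0.391
gripper_force: 63.3
```

Request:
send_rows([
  [[0,0,0],[0,0,-0.01],0],
  [[0,0,0],[0,0,-0.01],0],
  [[0,0,0],[0,0,-0.01],1],
  [[0,0,0],[0,0,-0.01],1],
  [[0,0,0],[0,0,-0.01],1],
])

```text
t: 14.17
position: [0.6621, 0.0959, 0.0616]
tool_rot: [[0.002, 1.0, -0.0], [1.0, -0.002, -0.0], [-0.0, -0.0, -1.0]]
force: [0.3, 0.2, 0.9]
gripper_width: 0.797
gripper_force: 0.0
```

Request:
send_rows([
  [[0,0,0],[0,0,0],1],
  [[0,0,0],[0,0,0],1],
  [[0,0,0],[0,0,-0.3],1],
  [[0,0,0],[0,0,-0.65],1],
  [[0,0,0],[0,0,-1],1],
])

```text
t: 14.58
position: [0.6616, 0.0959, 0.1626]
tool_rot: [[0.002, 1.0, -0.002], [1.0, -0.002, -0.0], [-0.0, -0.002, -1.0]]
force: [0.6, -0.0, -0.1]
gripper_width: 0.998
gripper_force: 0.0
```

Request:
send_rows([
  [[0,0,0],[-0.3,0,-0.3],1],
  [[0,0,0],[-0.6,0,-0.6],1],
  [[0,0,0],[-0.85,0,-0.8],1],
  [[0,0,0],[-0.85,0,-0.8],1],
  [[0,0,0],[-0.85,0,-0.8],1],
])

```text
t: 15.0
position: [0.6625, 0.0098, 0.2425]
tool_rot: [[0.004, 1.0, 0.002], [1.0, -0.004, -0.0], [-0.0, 0.002, -1.0]]
force: [-0.1, 0.9, 0.7]
gripper_width: 0.996
gripper_force: 0.0
```

```bash
cat >> h.py <<'E'
def bore(c,box,rad,z=.09,thr=215): # hole of a standing pipe inside a plate's pixel box: inner-rim circle
    u0,v0,u1,v1=box; g=c["frame"].min(2)[v0:v1,u0:u1]
    cs,_=cv2.findContours((g<thr).astype(np.uint8),cv2.RETR_EXTERNAL,cv2.CHAIN_APPROX_NONE)
    for k in cs:
        r=ray(c,k[:,0,:]+[u0,v0],z)
        if cv2.contourArea(k)>100: print("bore bbox centre",((r.min(0)+r.max(0))/2).round(4),"size",np.ptp(r,axis=0).round(4))
E
python3 - <<'E'
from h import *
s=st()
c=bot.camera("wrist");cv2.imwrite("pics/w6.png",c["frame"][:,:,::-1])
m,bs=blobs(c,130,amin=200)
for b in bs:
    r=rect(ray(c,b,.01)); print(b.min(0),b.max(0),"z.01",r)
    if abs(r[0]-663)<6 and abs(r[1]-96)<8:
        (u0,v0),(u1,v1)=b.min(0),b.max(0); bore(c,(u0+8,v0+4,u1-8,v1-4),.014)
f=c["frame"][0:150,170:330,::-1];cv2.imwrite("pics/w6c.png",cv2.resize(f,None,fx=3.5,fy=3.5))
E
```

```text
t 15.00 pos [0.6625 0.0098 0.2425] yaw 89.77 z [ 0.002 -0.    -1.   ] F [-0.1  0.9  0.7] w 0.996 g 0.0 q [-6. 29. 20. 81.  0. 84.]
[197 196] [284 300] z.01 [652.1 -98.7 132.5 101.4  89.7]
[  1 145] [111 219] z.01 [449.5  -6.8 104.1  67.7  33. ]
[214  38] [284 111] z.01 [ 6.629e+02  9.590e+01  7.160e+01  7.090e+01 -2.000e-01]
bore bbox centre [0.6621 0.0983] size [0.0272 0.0232]
[436   0] [473  83] z.01 [867.2 126.8  78.5  14.8  81.3]
[0 0] [56 34] z.01 [ 4.467e+02  1.510e+02  5.940e+01  3.030e+01 -2.000e-01]
```

View pics/w6c.png

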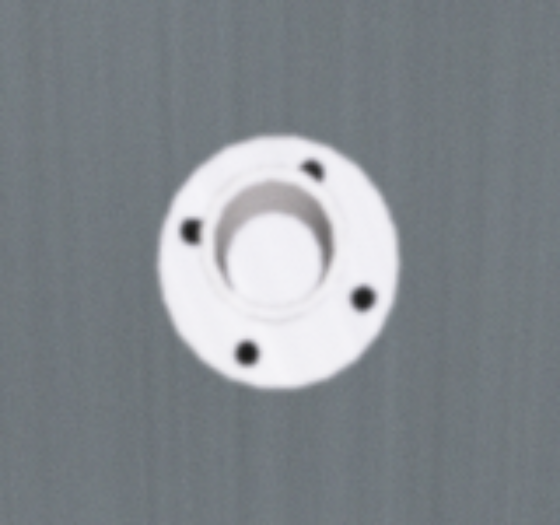

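Small pipe sits centred in its plate (crop (275,240)), within 1 mm. On to the square tube, turning to yaw 123.

Request:
send_rows([
  [[0,0,0],[-0.04,-0.35,0],1],
  [[0,0,0],[-0.04,-0.7,0],1],
  [[0,0,0],[-0.04,-0.94,0],1],
])

```text
t: 15.3
position: [0.565, 0.0083, 0.24]
tool_rot: [[0.001, 1.0, -0.003], [1.0, -0.001, 0.001], [0.001, -0.003, -1.0]]
force: [-0.3, -0.5, 0.4]
gripper_width: 1.003
gripper_force: 0.0
```

Request:
send_rows([
  [[0,0,-0.369],[-0.04,-0.35,0],1],
  [[0,0,-0.369],[-0.04,-0.7,0],1],
  [[0,0,-0.369],[-0.04,-0.94,0],1],
  [[0,0,-0.369],[-0.04,-0.94,0],1],
  [[0,0,-0.369],[-0.04,-0.94,0],1],
])

```text
t: 15.72
position: [0.472, 0.0045, 0.2411]
tool_rot: [[-0.553, 0.833, -0.001], [0.833, 0.553, 0.0], [0.001, -0.001, -1.0]]
force: [0.7, 0.0, -0.1]
gripper_width: 0.997
gripper_force: 0.0
```

```bash
python3 - <<'E'
from h import *
s=st()
c=bot.camera("wrist");cv2.imwrite("pics/w7.png",c["frame"][:,:,::-1])
m,bs=blobs(c,185,amin=200)
for b in bs: print(b.min(0),b.max(0),"z.08",rect(ray(c,b,.08)))
E
```

```text
t 15.72 pos [0.472  0.0045 0.2411] yaw 123.55 z [-0.001  0.    -1.   ] F [ 0.7  0.  -0.1] w 0.997 g 0.0 q [-9. 10. -9. 71.  0. 47.]
[292 263] [351 331] z.08 [592.7 -58.3  79.9  44.1 -84.4]
[147 239] [168 282] z.08 [ 446.3 -115.1   45.    19.5  -56.6]
[468 189] [506 225] z.08 [669.9  97.5  34.1  34.1  43. ]
[408 155] [471 214] z.08 [616.9  88.5  55.9  50.3 -80.1]
[223 151] [279 205] z.08 [476.    1.2  49.7  49.4  33.6]
[437   0] [511  70] z.08 [564.2 210.4  72.1  43.4   8.6]
```

View pics/w7.png

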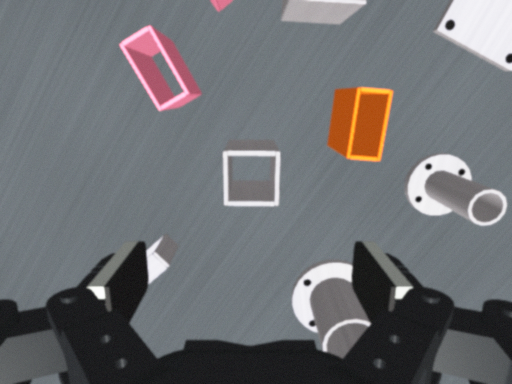

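Square tube rim is at (251,178) px, aligned with the jaws. Orange tube at (362,123) clears the right finger, whose back will be at about column 315.

Request:
send_rows([
  [[0,0,0],[-0.05,0.01,0.4],1],
  [[0,0,0],[-0.05,0.01,0.8],1],
  [[0,0,0],[-0.05,0.01,1],1],
  [[0,0,0],[-0.05,0.01,1],1],
  [[0,0,0],[-0.05,0.01,1],1],
])

```text
t: 16.18
position: [0.4767, 0.0004, 0.1411]
tool_rot: [[-0.545, 0.838, -0.003], [0.838, 0.545, 0.001], [0.002, -0.002, -1.0]]
force: [0.3, 0.2, 1.3]
gripper_width: 1.002
gripper_force: 0.0
```

Request:
send_rows([
  [[0,0,0],[0,0,0.3],1],
  [[0,0,0],[0,0,0.6],1],
  [[0,0,0],[0,0,0.9],1],
  [[0,0,0],[0,0,0.9],1],
  [[0,0,0],[0,0,0.9],1],
])

```text
t: 16.6
position: [0.4777, -0.0001, 0.0526]
tool_rot: [[-0.546, 0.838, -0.001], [0.838, 0.546, 0.0], [0.001, -0.001, -1.0]]
force: [-1.0, 0.7, 0.3]
gripper_width: 1.0
gripper_force: 0.0
```

Request:
send_rows([
  [[0,0,0],[0,0,0],0],
  [[0,0,0],[0,0,0],0],
  [[0,0,0],[0,0,0],0],
  [[0,0,0],[0,0,0],0],
  [[0,0,0],[0,0,0],0],
])

```text
t: 17.02
position: [0.4784, -0.0006, 0.0534]
tool_rot: [[-0.546, 0.838, 0.003], [0.838, 0.546, -0.001], [-0.002, 0.002, -1.0]]
force: [-4.0, -1.8, 13.3]
gripper_width: 0.576
gripper_force: 59.6
```

Request:
send_rows([
  [[0,0,0],[0,0,0],0],
  [[0,0,0],[0,0,0],0],
  [[0,0,0],[0,0,0],0],
])

```text
t: 17.27
position: [0.4784, -0.0006, 0.0535]
tool_rot: [[-0.546, 0.838, 0.003], [0.838, 0.546, -0.001], [-0.002, 0.002, -1.0]]
force: [-3.8, -0.7, 14.7]
gripper_width: 0.579
gripper_force: 59.6
```

```bash
python3 -c "
from h import *;st()"
```

```text
t 17.27 pos [ 0.4784 -0.0006  0.0535] yaw 123.08 z [ 0.003 -0.001 -1.   ] F [-3.8 -0.7 14.7] w 0.579 g 59.6 q [-10.  19. -29.  42.  -0.  47.]
```

Request:
send_rows([
  [[0,0,0],[0,0,-0.1],0],
  [[0,0,0],[0,0,-0.4],0],
  [[0,0,0],[0,0,-0.7],0],
  [[0,0,0],[0,0,-1],0],
])

```text
t: 17.6
position: [0.477, -0.0002, 0.1536]
tool_rot: [[-0.546, 0.838, -0.0], [0.838, 0.546, 0.0], [0.0, -0.0, -1.0]]
force: [1.8, -0.7, -5.4]
gripper_width: 0.575
gripper_force: 64.8
```

Request:
send_rows([
  [[0,0,0],[0.1,0.2,-0.2],0],
  [[0,0,0],[0.2,0.45,-0.4],0],
  [[0,0,0],[0.3,0.7,-0.6],0],
  [[0,0,0],[0.3,0.7,-0.6],0],
])

```text
t: 17.93
position: [0.5229, 0.0658, 0.2158]
tool_rot: [[-0.548, 0.837, 0.006], [0.837, 0.548, 0.001], [-0.003, 0.006, -1.0]]
force: [-1.3, 0.5, -4.8]
gripper_width: 0.577
gripper_force: 65.6
```

Request:
send_rows([
  [[0,0,0],[0.1,0.2,0],0],
  [[0,0,0],[0.2,0.45,0],0],
  [[0,0,0],[0.3,0.7,0],0],
  [[0,0,0],[0.3,0.7,0],0],
])

```text
t: 18.27
position: [0.5638, 0.1294, 0.2118]
tool_rot: [[-0.548, 0.837, 0.001], [0.837, 0.548, 0.001], [0.0, 0.001, -1.0]]
force: [-1.5, 0.2, -6.2]
gripper_width: 0.576
gripper_force: 66.3
```

Request:
send_rows([
  [[0,0,0.07],[0.1,0.2,0],0],
  [[0,0,0.14],[0.2,0.45,0],0],
  [[0,0,0.21],[0.29,0.66,0],0],
  [[0,0,0.273],[0.29,0.66,0],0],
  [[0,0,0.273],[0.29,0.66,0],0],
])

```text
t: 18.68
position: [0.6015, 0.1874, 0.2116]
tool_rot: [[-0.145, 0.989, -0.001], [0.989, 0.145, -0.0], [-0.0, -0.001, -1.0]]
force: [-0.4, -0.9, -4.8]
gripper_width: 0.575
gripper_force: 66.7
```

```bash
python3 - <<'E'
from h import *
s=st()
c=bot.camera("wrist");cv2.imwrite("pics/w8.png",c["frame"][:,:,::-1])
m,bs=blobs(c,185,amin=200)
zr=s["position"][2]+.08-.0535
for b in bs: print(b.min(0),b.max(0),"z.01",rect(ray(c,b,.01)),"held",rect(ray(c,b,zr)))
E
```

```text
t 18.68 pos [0.6015 0.1874 0.2116] yaw 98.33 z [-0.001 -0.    -1.   ] F [-0.4 -0.9 -4.8] w 0.575 g 66.7 q [10. 26. 10. 74. -0. 92.]
[177 216] [323 342] z.01 [620.9  56.3 155.2 153.5 -81.7] held [601.5 189.8  50.   49.5 -81.7]
[468 204] [511 289] z.01 [871.3 134.3 101.7  10.5  81.6] held [682.2 214.9  32.8   3.4  81.6]
[453 151] [507 182] z.01 [829.9 218.4  53.1  18.   -8.9] held [668.9 242.1  17.1   5.8  -8.9]
[  5 149] [ 86 208] z.01 [398.9 142.   76.3  37.4  30.5] held [529.9 217.4  24.6  12.1  30.5]
[203  31] [300 130] z.01 [591.9 265.2  89.6  88.8   8.3] held [592.1 257.1  28.9  28.7   8.3]
[0 0] [46 49] z.01 [385.2 279.8  56.5  22.5  47.7] held [525.5 261.9  18.2   7.3  47.7]
```

View pics/w8.png

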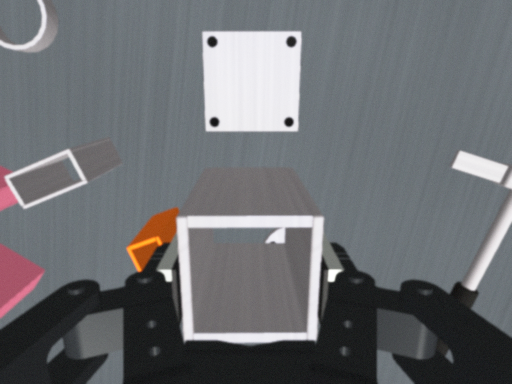

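Plate is at (252,81) px with angle 8.3°, and the held tube's rim is parallel to it at 8.3°. Remaining shift is 76 mm along tool x.

Request:
send_rows([
  [[0,0,0],[0.3,0,0],0],
  [[0,0,0],[0.6,0.01,0],0],
  [[0,0,0],[0.76,0.01,0],0],
  [[0,0,0],[0.76,0.01,0.3],0],
  [[0,0,0],[0.76,0.01,0.6],0],
])

```text
t: 19.15
position: [0.5916, 0.2627, 0.1527]
tool_rot: [[-0.153, 0.988, 0.004], [0.988, 0.153, 0.001], [0.0, 0.004, -1.0]]
force: [0.5, -1.0, -6.0]
gripper_width: 0.575
gripper_force: 66.8
```

Request:
send_rows([
  [[0,0,0],[0,0,0.3],0],
  [[0,0,0],[0,0,0.6],0],
  [[0,0,0],[0,0,0.78],0],
  [[0,0,0],[0,0,0.78],0],
  [[0,0,0],[0,0,0.78],0],
])

```text
t: 19.57
position: [0.5907, 0.2614, 0.074]
tool_rot: [[-0.15, 0.989, -0.001], [0.989, 0.15, -0.0], [-0.0, -0.001, -1.0]]
force: [0.1, 0.1, -4.6]
gripper_width: 0.576
gripper_force: 66.5
```

Request:
send_rows([
  [[0,0,0],[0,0,0],0],
  [[0,0,0],[0,0,0],0],
  [[0,0,0],[0,0,0],0],
])

```text
t: 19.82
position: [0.592, 0.2621, 0.0754]
tool_rot: [[-0.149, 0.989, 0.002], [0.989, 0.149, 0.001], [0.0, 0.002, -1.0]]
force: [0.3, -0.6, -5.2]
gripper_width: 0.573
gripper_force: 66.5
```

Request:
send_rows([
  [[0,0,0],[0.005,0,0.04],0],
  [[0,0,0],[0.005,0,0.07],0],
  [[0,0,0],[0.005,0,0.1],0],
  [[0,0,0],[0.005,0,0.115],0],
  [[0,0,0],[0.005,0,0.12],0],
])

```text
t: 20.23
position: [0.5911, 0.2626, 0.0635]
tool_rot: [[-0.148, 0.989, 0.001], [0.989, 0.148, 0.0], [0.0, 0.001, -1.0]]
force: [-11.4, -3.3, 28.8]
gripper_width: 0.573
gripper_force: 70.3
```

Request:
send_rows([
  [[0,0,0],[0,0,0],0],
  [[0,0,0],[0,0,0],0],
])

```text
t: 20.4
position: [0.5911, 0.2626, 0.0635]
tool_rot: [[-0.148, 0.989, 0.001], [0.989, 0.148, 0.0], [0.0, 0.001, -1.0]]
force: [-10.6, -2.3, 20.7]
gripper_width: 0.576
gripper_force: 69.6
```

Request:
send_rows([
  [[0,0,0],[0,0,-0.01],0],
  [[0,0,0],[0,0,-0.01],0],
  [[0,0,0],[0,0,-0.01],1],
  [[0,0,0],[0,0,-0.01],1],
  [[0,0,0],[0,0,-0.01],1],
])

```text
t: 20.82
position: [0.5913, 0.2625, 0.0627]
tool_rot: [[-0.148, 0.989, 0.0], [0.989, 0.148, 0.0], [0.0, 0.0, -1.0]]
force: [-0.6, -0.3, 1.1]
gripper_width: 0.965
gripper_force: 0.0
```

Request:
send_rows([
  [[0,0,0],[0,0,0],1],
  [[0,0,0],[0,0,0],1],
  [[0,0,0],[0,0,-0.3],1],
  [[0,0,0],[0,0,-0.65],1],
  [[0,0,0],[0,0,-1],1],
])

```text
t: 21.23
position: [0.5906, 0.2623, 0.1636]
tool_rot: [[-0.148, 0.989, -0.001], [0.989, 0.148, -0.0], [-0.0, -0.001, -1.0]]
force: [0.8, 0.9, 0.9]
gripper_width: 1.003
gripper_force: 0.0
```

Request:
send_rows([
  [[0,0,0],[-0.3,0,-0.3],1],
  [[0,0,0],[-0.6,0,-0.6],1],
  [[0,0,0],[-0.85,0,-0.8],1],
  [[0,0,0],[-0.85,0,-0.8],1],
  [[0,0,0],[-0.85,0,-0.8],1],
])

```text
t: 21.65
position: [0.6045, 0.1774, 0.2438]
tool_rot: [[-0.146, 0.989, 0.002], [0.989, 0.146, 0.0], [0.0, 0.002, -1.0]]
force: [0.3, 0.3, -0.8]
gripper_width: 1.0
gripper_force: 0.0
```

```bash
python3 - <<'E'
from h import *
s=st()
c=bot.camera("wrist")
m,bs=blobs(c,185,amin=200)
for b in bs:
    r=rect(ray(c,b,.01)); print(b.min(0),b.max(0),"z.01",r,"z.08",rect(ray(c,b,.08)))
f=c["frame"][:,:,::-1];cv2.imwrite("pics/w9.png",f[0:260,0:340])
g=c["frame"].min(2);sub=(g<215).astype(np.uint8)
cs,h=cv2.findContours(sub,cv2.RETR_LIST,cv2.CHAIN_APPROX_NONE)
for k in cs:
    r=rect(ray(c,k[:,0,:],.09))
    if 300<cv2.contourArea(k)<6000 and abs(r[0]-591)<15: print("bore?",k[:,0].min(0),k[:,0].max(0),r)
E
```

```text
t 21.65 pos [0.6045 0.1774 0.2438] yaw 98.41 z [ 0.002  0.    -1.   ] F [ 0.3  0.3 -0.8] w 1.000 g 0.0 q [ 9. 26. 14. 78.  0. 91.]
[227 328] [283 343] z.01 [644.8 -45.3  71.2  21.8  11.5] z.08 [635.3   9.4  57.7  17.7  11.5]
[280 252] [314 283] z.01 [680.5  55.4  41.1  40.7 -80.3] z.08 [664.2  91.1  33.3  33.  -80.3]
[259 206] [318 259] z.01 [661.5  99.6  69.3  61.7  22.5] z.08 [648.8 126.9  56.1  50.   22.5]
[450 152] [511 266] z.01 [877.4 153.8 138.8  34.6  89. ] z.08 [823.7 170.8 112.5  28.   89. ]
[435 137] [484 165] z.01 [829.7 218.6  53.5  18.1  -9.1] z.08 [785.2 223.3  43.3  14.6  -9.1]
[ 25 132] [ 99 185] z.01 [402.7 146.9  74.5  36.7  30.4] z.08 [439.1 165.2  60.3  29.7  30.4]
[204  26] [294 118] z.01 [592.2 264.6  90.2  89.3   8.4] z.08 [592.7 260.6  73.1  72.4   8.4]
[0 0] [61 42] z.01 [373.1 281.6  60.5  37.8   8.4] z.08 [415.2 274.3  49.   30.6   8.4]
bore? [220  37] [275  94] [590.5 265.4  43.3  42.9   8.4]
```

View pics/w9.png

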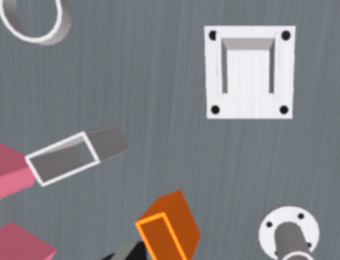

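Square tube is on its plate at (250,72) px, parallel (8.4°) and within 2 mm of centre. The steel oblong tube is at (63,158), at (0.4391,0.1652) and 30.4°. The pink one behind it at (10,165) is left alone.

Request:
send_rows([
  [[0,0,0],[0.05,-0.4,0],1],
  [[0,0,0],[0.1,-0.8,0],1],
  [[0,0,0],[0.12,-1,0],1],
])

```text
t: 21.95
position: [0.4988, 0.1762, 0.2413]
tool_rot: [[-0.15, 0.989, -0.004], [0.989, 0.15, -0.0], [0.0, -0.004, -1.0]]
force: [0.1, -0.3, 1.3]
gripper_width: 1.0
gripper_force: 0.0
```

Request:
send_rows([
  [[0,0,0.378],[0,-0.3,0],1],
  [[0,0,0.378],[0,-0.654,0],1],
  [[0,0,0.378],[0,-0.654,0],1],
  [[0,0,0.378],[0,-0.654,0],1],
  [[0,0,0.378],[0,-0.654,0],1],
])

```text
t: 22.37
position: [0.4371, 0.1665, 0.2419]
tool_rot: [[0.435, 0.9, -0.002], [0.9, -0.435, -0.0], [-0.001, -0.001, -1.0]]
force: [0.5, 0.1, -0.2]
gripper_width: 1.001
gripper_force: 0.0
```

Request:
send_rows([
  [[0,0,0.378],[0,0,0],1],
  [[0,0,0.378],[0,0,0],1],
  [[0,0,0.378],[0,0,0],1],
  [[0,0,0.378],[0,0,0],1],
  [[0,0,0.378],[0,0,0],1],
])

```text
t: 22.78
position: [0.4376, 0.1666, 0.2416]
tool_rot: [[0.864, 0.503, -0.002], [0.503, -0.864, -0.0], [-0.002, -0.001, -1.0]]
force: [0.7, 0.2, -0.7]
gripper_width: 0.998
gripper_force: 0.0
```

```bash
python3 - <<'E'
from h import *
bot.camera("wrist");s=st()
c=bot.camera("wrist");cv2.imwrite("pics/w10.png",c["frame"][:,:,::-1])
m,bs=blobs(c,185,amin=200)
for b in bs: print(b.min(0),b.max(0),"z.08",rect(ray(c,b,.08)))
E
```

```text
t 22.83 pos [0.4376 0.1666 0.2416] yaw 29.87 z [-0.002 -0.    -1.   ] F [ 0.4 -0.  -1.4] w 0.997 g 0.0 q [ 11.  10. -10.  71.   0. 161.]
[485 285] [511 301] z.08 [ 455.6 -105.7   27.1   16.4  -65.9]
[235 138] [269 204] z.08 [439.4 165.2  60.2  30.   30.6]
[ 90 122] [147 178] z.08 [397.4 276.1  49.7  49.  -79.7]
[395   0] [465  33] z.08 [617.1 107.6  54.6  23.7 -60.2]
[189   0] [279  33] z.08 [541.  240.2  70.3  23.7 -60.2]
```

View pics/w10.png

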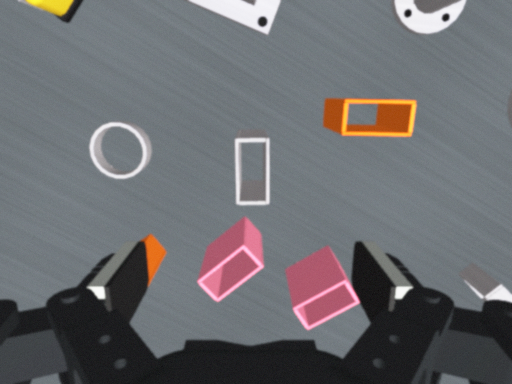

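Steel oblong tube is at (252,171) px, square with the jaws. The pink pair at (230,262) and (322,290) and orange (380,117) are outside the fingers' path.

Request:
send_rows([
  [[0,0,-0.007],[0,0.015,0.4],1],
  [[0,0,-0.007],[0,0.015,0.8],1],
  [[0,0,-0.007],[0,0.015,1],1],
  [[0,0,-0.007],[0,0.015,1],1],
  [[0,0,-0.007],[0,0.015,1],1],
])

```text
t: 23.3
position: [0.4384, 0.1647, 0.1424]
tool_rot: [[0.855, 0.519, -0.002], [0.519, -0.855, -0.0], [-0.002, -0.001, -1.0]]
force: [0.6, -0.9, 0.8]
gripper_width: 1.0
gripper_force: 0.0
```

Request:
send_rows([
  [[0,0,0],[0,0,0.3],1],
  [[0,0,0],[0,0,0.6],1],
  [[0,0,0],[0,0,0.9],1],
  [[0,0,0],[0,0,0.9],1],
  [[0,0,0],[0,0,0.9],1],
])

```text
t: 23.72
position: [0.4393, 0.1647, 0.0537]
tool_rot: [[0.855, 0.518, -0.001], [0.518, -0.855, -0.0], [-0.001, -0.0, -1.0]]
force: [1.0, -0.1, 0.5]
gripper_width: 1.0
gripper_force: 0.0
```

Request:
send_rows([
  [[0,0,0],[0,0,0],0],
  [[0,0,0],[0,0,0],0],
  [[0,0,0],[0,0,0],0],
  [[0,0,0],[0,0,0],0],
  [[0,0,0],[0,0,0],0],
])

```text
t: 24.13
position: [0.4396, 0.1647, 0.0536]
tool_rot: [[0.856, 0.517, 0.001], [0.517, -0.856, 0.0], [0.001, 0.0, -1.0]]
force: [-2.9, 0.3, 13.3]
gripper_width: 0.343
gripper_force: 58.5
```

Request:
send_rows([
  [[0,0,0],[0,0,0],0],
  [[0,0,0],[0,0,0],0],
  [[0,0,0],[0,0,0],0],
  [[0,0,0],[0,0,0],0],
  [[0,0,0],[0,0,0],0],
])

```text
t: 24.55
position: [0.4396, 0.1646, 0.0537]
tool_rot: [[0.856, 0.517, 0.001], [0.517, -0.856, 0.0], [0.001, 0.0, -1.0]]
force: [-3.6, 0.5, 12.1]
gripper_width: 0.344
gripper_force: 58.2
```

Request:
send_rows([
  [[0,0,0],[0,0,-0.1],0],
  [[0,0,0],[0,0,-0.4],0],
  [[0,0,0],[0,0,-0.7],0],
  [[0,0,0],[0,0,-1],0],
  [[0,0,0],[0,0,-1],0],
])

```text
t: 24.97
position: [0.4411, 0.1649, 0.1576]
tool_rot: [[0.856, 0.517, 0.006], [0.517, -0.856, 0.001], [0.006, 0.002, -1.0]]
force: [1.6, -1.0, -2.5]
gripper_width: 0.343
gripper_force: 60.7
```

```bash
python3 -c "
from h import *;st()"
```

```text
t 24.97 pos [0.4411 0.1649 0.1576] yaw 31.12 z [ 0.006  0.001 -1.   ] F [ 1.6 -1.  -2.5] w 0.343 g 60.7 q [ 11.  12. -20.  57.   0. 159.]
```

Request:
send_rows([
  [[0,0,-0.07],[0,0,-0.2],0],
  [[0,0,-0.14],[0,0,-0.4],0],
  [[0,0,-0.21],[0,0,-0.55],0],
  [[0,0,-0.268],[0,0,-0.55],0],
  [[0,0,-0.268],[0,0,-0.55],0],
])

```text
t: 25.38
position: [0.4393, 0.1645, 0.208]
tool_rot: [[0.567, 0.824, 0.001], [0.824, -0.567, 0.0], [0.0, 0.001, -1.0]]
force: [0.1, -0.4, -4.1]
gripper_width: 0.346
gripper_force: 60.8
```

Request:
send_rows([
  [[0,0,-0.07],[0,0,0],0],
  [[0,0,-0.14],[0,0,0],0],
  [[0,0,-0.21],[0,0,0],0],
  [[0,0,-0.268],[0,0,0],0],
  [[0,0,-0.268],[0,0,0],0],
])

```text
t: 25.8
position: [0.4386, 0.1644, 0.2069]
tool_rot: [[0.184, 0.983, -0.002], [0.983, -0.184, -0.0], [-0.001, -0.002, -1.0]]
force: [0.1, -0.3, -3.5]
gripper_width: 0.34
gripper_force: 60.7
```

Request:
send_rows([
  [[0,0,0],[-0.25,0.12,0],0],
  [[0,0,0],[-0.5,0.24,0],0],
  [[0,0,0],[-0.75,0.36,0],0],
  [[0,0,0],[-0.98,0.476,0],0],
])

```text
t: 26.13
position: [0.4676, 0.0581, 0.2072]
tool_rot: [[0.19, 0.982, -0.001], [0.982, -0.19, -0.0], [-0.0, -0.001, -1.0]]
force: [0.9, 0.5, -3.3]
gripper_width: 0.34
gripper_force: 60.6
```

Request:
send_rows([
  [[0,0,0],[-0.25,0.12,0],0],
  [[0,0,0],[-0.5,0.24,0],0],
  [[0,0,0],[-0.75,0.36,0],0],
  [[0,0,0],[-0.98,0.476,0],0],
])

```text
t: 26.47
position: [0.4963, -0.0472, 0.2071]
tool_rot: [[0.191, 0.982, -0.001], [0.982, -0.191, 0.0], [0.0, -0.001, -1.0]]
force: [-0.4, 0.1, -3.5]
gripper_width: 0.34
gripper_force: 60.6
```

Request:
send_rows([
  [[0,0,0],[-0.25,0.12,0],0],
  [[0,0,0],[-0.5,0.24,0],0],
  [[0,0,0],[-0.75,0.36,0],0],
  [[0,0,0],[-0.98,0.476,0],0],
])

```text
t: 26.8
position: [0.525, -0.1523, 0.207]
tool_rot: [[0.191, 0.982, -0.001], [0.982, -0.191, 0.0], [0.0, -0.001, -1.0]]
force: [0.0, 0.6, -3.3]
gripper_width: 0.343
gripper_force: 60.6
```

Request:
send_rows([
  [[0,0,0],[-0.25,0.12,0],0],
  [[0,0,0],[-0.5,0.24,0],0],
  [[0,0,0],[-0.75,0.36,0],0],
  [[0,0,0],[-0.98,0.476,0],0],
])

```text
t: 27.13
position: [0.5537, -0.2574, 0.2069]
tool_rot: [[0.191, 0.982, -0.001], [0.982, -0.191, 0.001], [0.0, -0.001, -1.0]]
force: [0.5, -0.8, -4.3]
gripper_width: 0.341
gripper_force: 60.6
```

Request:
send_rows([
  [[0,0,0],[-0.25,0.12,0],0],
  [[0,0,0],[-0.5,0.24,0],0],
  [[0,0,0],[-0.75,0.36,0],0],
  [[0,0,0],[-0.98,0.476,0],0],
  [[0,0,0],[-0.98,0.476,0],0],
])

```text
t: 27.55
position: [0.5827, -0.3651, 0.2056]
tool_rot: [[0.193, 0.981, -0.001], [0.981, -0.193, 0.0], [-0.0, -0.001, -1.0]]
force: [0.3, -0.2, -5.1]
gripper_width: 0.342
gripper_force: 60.9
```

```bash
python3 - <<'E'
from h import *
bot.camera("wrist");s=st()
c=bot.camera("wrist");cv2.imwrite("pics/w11.png",c["frame"][:,:,::-1])
m,bs=blobs(c,185,amin=200)
zr=s["position"][2]+.08-.0537
for b in bs: print(b.min(0),b.max(0),"z.01",rect(ray(c,b,.01)),"held",rect(ray(c,b,zr)))
E
```

```text
t 27.60 pos [ 0.5824 -0.363   0.2058] yaw 78.92 z [-0.002  0.001 -1.   ] F [-0.4  1.3 -3.7] w 0.342 g 60.9 q [-39.  32.  20.  78.  -0.  62.]
[207 210] [294 339] z.01 [ 559.  -484.3  155.4   90.1   78.6] held [ 583.7 -359.2   51.1   29.6   78.6]
[216  16] [284 130] z.01 [ 599.2 -280.2   99.7   60.3   79.3] held [ 596.9 -292.    32.8   19.8   79.3]
```

View pics/w11.png

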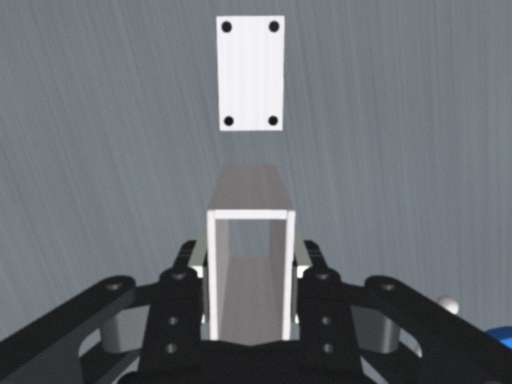

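Oblong plate is at (250,73) px with angle 79.3°. The held tube's visible rim is at (250,275), 78.6°, its near end hidden by the gripper. Moving 85 mm ahead with a 0.6° trim, then down.

Request:
send_rows([
  [[0,0,-0.007],[0.3,0,0],0],
  [[0,0,-0.007],[0.6,0,0],0],
  [[0,0,-0.007],[0.85,0.005,0],0],
  [[0,0,-0.007],[0.85,0.005,0.3],0],
  [[0,0,-0.007],[0.85,0.005,0.6],0],
])

```text
t: 28.07
position: [0.5996, -0.2754, 0.1486]
tool_rot: [[0.175, 0.985, 0.003], [0.985, -0.175, -0.002], [-0.001, 0.003, -1.0]]
force: [1.6, -0.8, -3.8]
gripper_width: 0.344
gripper_force: 61.0
```

Request:
send_rows([
  [[0,0,0],[0,0,0.3],0],
  [[0,0,0],[0,0,0.6],0],
  [[0,0,0],[0,0,0.7],0],
  [[0,0,0],[0,0,0.7],0],
  [[0,0,0],[0,0,0.7],0],
])

```text
t: 28.48
position: [0.5988, -0.2773, 0.0787]
tool_rot: [[0.175, 0.985, 0.0], [0.985, -0.175, -0.0], [0.0, 0.0, -1.0]]
force: [-0.0, 0.8, -2.5]
gripper_width: 0.342
gripper_force: 60.7
```

Request:
send_rows([
  [[0,0,0],[0,0,0],0],
  [[0,0,0],[0,0,0],0],
  [[0,0,0],[0,0,0],0],
])

```text
t: 28.73
position: [0.5993, -0.278, 0.0792]
tool_rot: [[0.174, 0.985, 0.002], [0.985, -0.174, -0.001], [-0.001, 0.002, -1.0]]
force: [-0.3, 0.1, -4.9]
gripper_width: 0.342
gripper_force: 60.7
```

```bash
python3 -c "
from h import *;st()"
```

```text
t 28.73 pos [ 0.5993 -0.278   0.0792] yaw 79.96 z [ 0.002 -0.001 -1.   ] F [-0.3  0.1 -4.9] w 0.342 g 60.7 q [-32.  33.   1.  58.   0.  68.]
```

Request:
send_rows([
  [[0,0,0.003],[-0.02,0.005,0.04],0],
  [[0,0,0.003],[-0.02,0.005,0.08],0],
  [[0,0,0.003],[-0.02,0.005,0.12],0],
  [[0,0,0.003],[-0.02,0.005,0.145],0],
  [[0,0,0.003],[-0.02,0.005,0.155],0],
])

```text
t: 29.15
position: [0.5987, -0.2798, 0.0637]
tool_rot: [[0.179, 0.984, 0.001], [0.984, -0.179, -0.001], [-0.001, 0.001, -1.0]]
force: [-10.8, 4.5, 31.8]
gripper_width: 0.343
gripper_force: 65.3
```

Request:
send_rows([
  [[0,0,0],[0,0,0],0],
  [[0,0,0],[0,0,0],0],
])

```text
t: 29.32
position: [0.5987, -0.2798, 0.0637]
tool_rot: [[0.179, 0.984, 0.001], [0.984, -0.179, -0.001], [-0.001, 0.001, -1.0]]
force: [-8.2, 2.9, 19.0]
gripper_width: 0.342
gripper_force: 63.9
```

Request:
send_rows([
  [[0,0,0],[0,0,-0.01],0],
  [[0,0,0],[0,0,-0.01],0],
  [[0,0,0],[0,0,-0.01],1],
  [[0,0,0],[0,0,-0.01],1],
  [[0,0,0],[0,0,-0.01],1],
])

```text
t: 29.73
position: [0.5989, -0.2797, 0.0631]
tool_rot: [[0.179, 0.984, 0.0], [0.984, -0.179, 0.0], [0.0, 0.0, -1.0]]
force: [0.3, 0.5, -0.0]
gripper_width: 0.759
gripper_force: 0.0
```

Request:
send_rows([
  [[0,0,0],[0,0,0],1],
  [[0,0,0],[0,0,0],1],
  [[0,0,0],[0,0,-0.3],1],
  [[0,0,0],[0,0,-0.65],1],
  [[0,0,0],[0,0,-1],1],
])

```text
t: 30.15
position: [0.5984, -0.2793, 0.1641]
tool_rot: [[0.179, 0.984, -0.001], [0.984, -0.179, 0.001], [0.001, -0.001, -1.0]]
force: [-0.0, -0.4, 1.4]
gripper_width: 0.999
gripper_force: 0.0
```

Request:
send_rows([
  [[0,0,0],[-0.3,0,-0.3],1],
  [[0,0,0],[-0.6,0,-0.6],1],
  [[0,0,0],[-0.85,0,-0.8],1],
  [[0,0,0],[-0.85,0,-0.8],1],
  [[0,0,0],[-0.85,0,-0.8],1],
])

```text
t: 30.57
position: [0.5837, -0.3648, 0.2438]
tool_rot: [[0.18, 0.984, 0.001], [0.984, -0.18, -0.001], [-0.001, 0.002, -1.0]]
force: [-0.0, 0.9, -1.1]
gripper_width: 1.004
gripper_force: 0.0
```

```bash
python3 - <<'E'
from h import *
s=st()
c=bot.camera("wrist")
m,bs=blobs(c,185,amin=200)
for b in bs: print(b.min(0),b.max(0),"z.01",rect(ray(c,b,.01)))
g=c["frame"].min(2);cs,h=cv2.findContours((g<215).astype(np.uint8),cv2.RETR_LIST,cv2.CHAIN_APPROX_NONE)
for k in cs:
    r=rect(ray(c,k[:,0,:],.09))
    if 200<cv2.contourArea(k)<6000 and abs(r[0]-599)<15: print("bore?",k[:,0].min(0),k[:,0].max(0),r)
f=c["frame"][0:150,170:330,::-1]
t=bot.camera("scene")["frame"][90:340,100:420,::-1]
a=cv2.resize(f,(400,375));b=cv2.resize(t,(400,312))
o=np.zeros((375,800,3),np.uint8);o[:,:400]=a;o[:312,400:]=b
cv2.imwrite("pics/w12.png",o)
E
```

```text
t 30.57 pos [ 0.5837 -0.3648  0.2438] yaw 79.61 z [ 0.001 -0.001 -1.   ] F [-0.   0.9 -1.1] w 1.004 g 0.0 q [-39.  32.  26.  83.   0.  62.]
[219  23] [279 125] z.01 [ 599.2 -280.5   99.5   60.2   79.4]
bore? [236  46] [261 103] [ 598.  -283.8   43.6   19.8   79. ]
bore? [233  33] [264 104] [ 598.9 -279.6   54.    24.8   78.9]
```

View pics/w12.png

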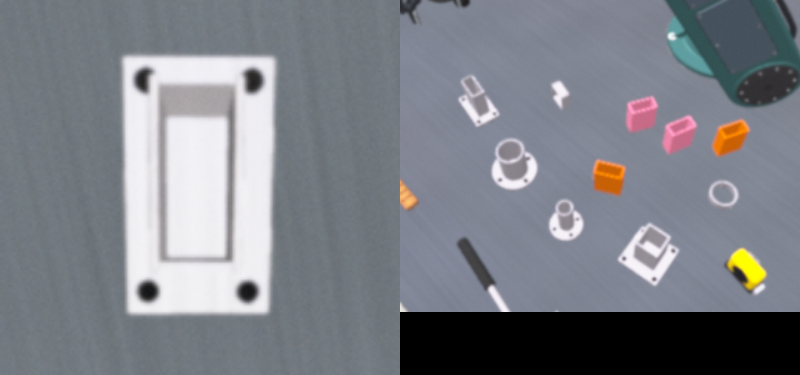

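The left crop shows the oblong tube centred on its plate at (198,170), about 1 mm and 0.5° off. The right half shows all four tubes standing: oblong (477,95), large pipe (512,160), small pipe (565,215) and square (650,245). The crop ends and look-alikes have not been moved.

```bash
python3 -c "
from rig import bot
print(bot.close_job())"
```

```text
the job is handed in; nothing more can be done
None
```

All four tubes stand upright on their own plates, within about 2 mm of centre and 0.5° of parallel by the wrist camera; the crop ends and look-alikes were left where they lay, and the job was handed in at about 31 s.

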